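Fit the matching hub flange to a joint drive and lock it with the quarter-turn thumbscrew

TASK

Pick out the one flange whose bolt holes match the studs on the joint drive, turn it to line up and seat it flush, hub up, over all four studs, and let go of it. Then take the thumbscrew from its black rack, pass it down through the flange's slot and the drive's slot until its collar rests on the hub, and give it a quarter turn so that its wing stands crosswise to the slot and it is locked. Leave the other flanges, the bottle and the screwdriver where they are.

Things in the scene. Friction and masses are not known exactly. Their poses are not given: they have to be found in the camera images.
- drive: The fixed joint drive: white and grey round drum 116 mm across (132 mm at its foot) with a black connector box reaching 88 mm from the axis on its +x side, 54 mm tall to its dark steel top plate, 104 mm across, with four studs. Origin at the centre of its underside, z up.
- stud_face (a point): Centre of the drive plate's upper face, z up. Four steel studs, 6 mm thick, 16 mm tall, top 4 mm tapered, stand at (+-28, +-20) mm: a 56 x 40 mm rectangle, long side along x. In the centre a slot 25 mm (along x) by 12 mm (along y) goes through the 6 mm plate into a round hollow 26 mm across, 14 mm deep, in which the thumbscrew's foot can turn.
- flange_a_mid (a point): The fitting flange; bolt holes at (+-28, +-20) mm, a 56 x 40 mm rectangle. Black-anodised aluminium disc 104 mm across, 8 mm thick, lying flat, with a 36 mm square hub 18 mm tall on top (26 mm in all) and a 24 (along x) x 11 mm slot through its centre; holes 8.5 mm. Point on the axis 13 mm above the underside, z up, x and y square to the hub's faces. About 0.24 kg. Fits either way round (half a turn).
- flange_b_mid (a point): Flange that does not fit: bolt holes at (+-24.5, +-24.5) mm, a 49 mm square. Otherwise the same as flange_a. Leave it.
- flange_c_mid (a point): Flange that does not fit: bolt holes at (+-28, +-12) mm, a narrow 56 x 24 mm rectangle. Otherwise the same as flange_a. Leave it.
- screw_wing (a point): Centre of the wing of the loose steel thumbscrew (80 mm long, 80 g) hanging upright in the rack by its collar. Wing: flat, upright, 34 mm (along x) x 10 mm thick (y) x 34 mm tall. Collar under it: round, 28 mm across, 4 mm thick, top 17 mm and underside 21 mm below this point; fingertips must stay above the collar. z up.
- screw_foot (a point): Bottom of the thumbscrew's foot, 63 mm below screw_wing, 42 mm below the collar's underside. Cross foot 20 mm (along x) x 7 mm (y) x 6 mm tall, tapered, parallel to the wing, on a 7 mm shaft: it passes the slots with the wing along them. With the collar on the seated flange's hub the foot clears the plate by 4 mm and, turned 90 degrees either way, is locked.
- rack: Fixed black rack block, 56 x 56 mm and 46 mm tall, with a round through hole of 24 mm at its centre that holds the thumbscrew. Origin at the centre of its underside.
- bottle_mid (a point): White plastic jar, 60 mm across and 130 mm tall, standing. Point on its axis half-way up. Bystander.
- driver_grip (a point): Screwdriver lying on the table, red handle. Point in the middle of its handle. Bystander.

How it is judged:
By the outcome, as a careful person would: the job done as asked, in the order asked, and still so for the second after the job is handed in, with the robot touching nothing.
It also fails if it takes over 61 s, if anything falls off the work surface, if the arm or the gripper's body presses on something with over 40 N, if the wrist force passes 120 N, or if a joint passes its speed limit or range.

ROBOT

A 7-joint arm with a two-finger parallel gripper is mounted at the origin on the work surface. World frame = base frame: x ahead of the robot, y to its left, z up, the work surface at z = 0. Lengths are in m, angles in rad, forces in N, time in s.
With the tool pointing down it reaches from about 0.35 to 0.9 m from the base axis. Payload 8.1 kg.
Tool frame: the origin (TCP) lies at the very end of the fingers, on their centre line; the grasp point (between the pads) lies 19 mm behind it; x points along the fingers, y is the direction in which the jaws open and shut, and the axes are right-handed (so a half turn about x gives the same grasp; the last joint's range is limited). The gripper opens to 92 mm and grips with 3 to 60 N. Pads are 19 mm wide; open, the fingers measure 130 mm over their backs; the gripper's body (75 mm by 190 mm) begins 47 mm behind the grasp point.
Start: joints at [-1.339, 0.434, 0.025, 1.573, -0.012, 1.134, -0.075], TCP at [0.205, 0.59, 0.227] pointing down, gripper open.
Joint ranges: [-2.62, 2.62], [-0.44, 2.09], [-1.27, 1.32], [0.08, 2.57], [-1.32, 4.46], [0.12, 2], [-2.74, 2.74]. Speed limits (rad/s): [2.22, 2.22, 3.01, 3.01, 3.14, 3.14, 3.14].

INTERFACE

Orientations are given as a rotation vector (axis times angle).
In Python, from cell import * gives the robot as it stands.
- The arm moves only by the shell command python3 -m handwheel 'ROWS' [FORCE]. ROWS is JSON, a list of rows, each a list of 7 numbers: the opening, from 0 (shut) to 1 (fully open), then the shift along the tool's x, y, z in m, then the turn, a rotation vector about the tool's x, y, z in rad. A call has 1 to 10 rows; each row shifts and turns the commanded pose from where the row before left it, along the tool's axes as they then stand; what a row does not reach is not made up. A row lasts 1/10 s, in which the tool goes at most 50 mm and 8.59 degrees, less where a joint would pass 70% of its speed; a pose out of reach is approached as far as the arm can. A call is refused whole if a number of a shift passes 0.05 or a number of a turn 0.15, either way. A call with a gripper value outside its range is refused whole. The fingers move at their own pace and stop on an object; FORCE is the grip in N (left out, the last holds). Time passes only in rows, so rows that do not move let the fingers close. It gives the time, the measured TCP pose, the force and the opening at its end, in the units of the state.
- observe(): the state, without advancing time (a new reading comes with each control period).
- get_image(name): name is "side" or "top"; returns (picture, depth): 480x640x3 uint8, blue, green, red; 480x640 float32, m along the optical axis (not along the pixel's ray), 0 where there is no reading.
- get_calibration(name): a dict with "camera_matrix" (3x3 intrinsics, pixels), "pose" (4x4, takes a point from camera to world coordinates). Camera axes: x right, y down, z forward; pixel columns grow to the right and rows downward; lengths in m; the calibration is good to about 2 mm. A picture is of the moment at which its call begins. get_calibration takes no time and is no camera call.
- sign_off(): hands the job in, once; it reports no verdict.
The state is a dict: "clock": time; "joints": joint angles; "dq": joint speeds; "joint_efforts": joint torques, N m; "position": TCP position; "ee_rot": TCP orientation; "force": force on the tool from outside, world axes, zero at the start; "ft_torque": the same for the moment, N m; "width": opening from 0.0 (shut) to 1.0 (fully open).
Only numpy, scipy, OpenCV 4.12 (cv2) and the standard library are available. Lean on these libraries where they do the work, as an engineer would, in place of code of your own. Each camera call takes 0.05 s, during which the arm holds its last target. There are 200 camera calls.

## Working session

There is one attempt and no reset: what is moved stays moved. The work goes in short steps, Python scripts to look and compute and a shell command to move; the robot and the scene stay as the last step left them, time stands still between calls to the robot, and variables do not carry over. Pictures are saved under pics/ and viewed, about 8 in all and at most 12, crops included, and the job is handed in when it is done.

```bash
mkdir -p pics; ls; cat > h.py <<'E'
from cell import *
import numpy as np, cv2
from scipy.spatial.transform import Rotation as R
def grab(n):
    im,d=get_image(n); c=get_calibration(n); return im,d,np.array(c["camera_matrix"]),np.array(c["pose"])
def pts(d,K,T):
    v,u=np.mgrid[:480,:640]; P=np.stack([(u-K[0,2])/K[0,0]*d,(v-K[1,2])/K[1,1]*d,d],-1)
    return P@T[:3,:3].T+T[:3,3]
def ray(uv,K,T,z):
    uv=np.atleast_2d(uv).astype(float); r=np.c_[(uv[:,0]-K[0,2])/K[0,0],(uv[:,1]-K[1,2])/K[1,1],np.ones(len(uv))]@T[:3,:3].T
    return T[:3,3]+r*((z-T[2,3])/r[:,2])[:,None]
E
python3 - <<'E'
from h import *
for n in("top","side"):
    im,d,K,T=grab(n); cv2.imwrite(f"pics/{n}0.png",im); np.savez(f"{n}0.npz",im=im,d=d,K=K,T=T); print(K.round(1).tolist(),T.round(3).tolist())
s=observe();print(s); print(R.from_rotvec(s["ee_rot"]).as_matrix().round(3))
E
```

```text
pics
[[487.3, 0.0, 318.5], [0.0, 487.3, 246.1], [0.0, 0.0, 1.0]] [[-0.021, -0.995, 0.102, 0.441], [-1.0, 0.021, 0.003, 0.001], [-0.005, -0.102, -0.995, 1.142], [0.0, 0.0, 0.0, 1.0]]
[[615.8, 0.0, 315.5], [0.0, 615.8, 237.2], [0.0, 0.0, 1.0]] [[0.922, -0.265, 0.284, 0.168], [-0.388, -0.636, 0.667, -0.856], [0.004, -0.725, -0.689, 0.965], [0.0, 0.0, 0.0, 1.0]]
{'clock': 0.1, 'joints': array([-1.33861861,  0.43513595,  0.02496742,  1.57395951, -0.01158072,
        1.13400507, -0.07510038]), 'dq': array([ 0.0011946 , -0.00060105, -0.00024928, -0.00276986,  0.00120592,
       -0.00161231, -0.00066748]), 'joint_efforts': array([ 1.97304369e-03, -6.69122601e+01,  9.87158194e-01, -3.15149152e+01,
       -6.06235117e-02,  3.72738868e-02,  1.01140643e-04]), 'position': array([0.20525733, 0.58987304, 0.22605219]), 'ee_rot': array([ 0.26168586,  1.55486743, -0.26383099]), 'force': array([-0.30480782, -0.09127759, -0.03366954]), 'ft_torque': array([ 0.00945918,  0.02270004, -0.02980075]), 'width': 1.0002904611499177}
[[-0.     0.329  0.944]
 [-0.001  0.944 -0.329]
 [-1.    -0.001  0.   ]]
```

View pics/top0.png

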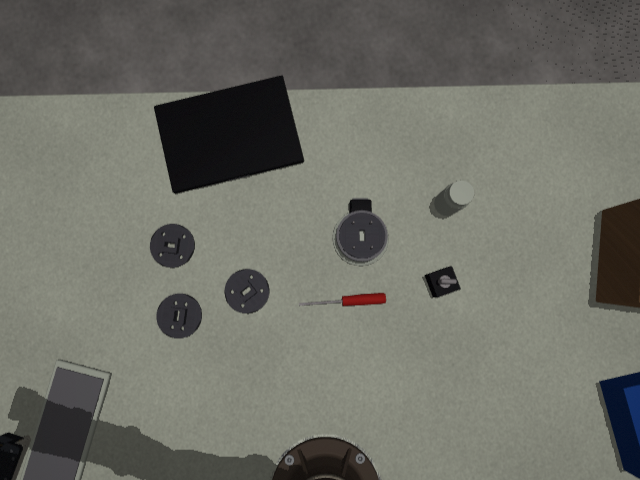

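View pics/side0.png

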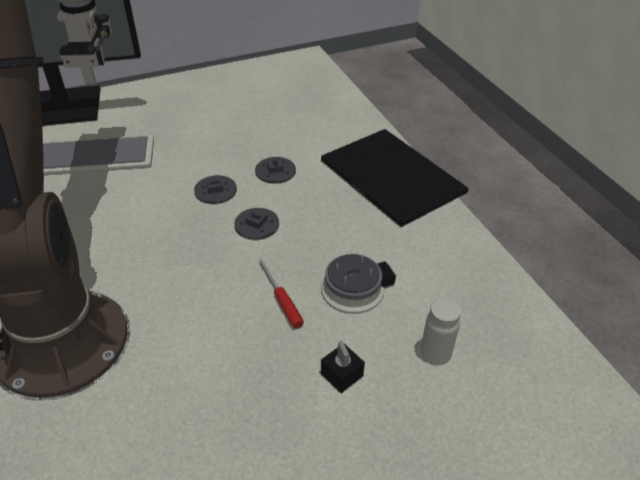

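The overview shows flanges near top-view pixels (172,246), (247,291) and (179,316), the drive at (361,237), the rack at (443,282), the bottle at (455,195) and the screwdriver at (350,300). I'll zoom in on the hole patterns.

```bash
cat > z.py <<'E'
from h import *
f=np.load("top0.npz");im=f["im"]
t=[]
for u,v in((172,246),(247,291),(179,316),(361,237),(443,282)):
    t.append(cv2.resize(im[v-32:v+32,u-32:u+32],None,fx=4,fy=4,interpolation=cv2.INTER_CUBIC))
t.append(t[0]*0)
a=np.vstack([np.hstack(t[:3]),np.hstack(t[3:])]); a=np.clip(a.astype(float)*1.5,0,255).astype(np.uint8)
cv2.imwrite("pics/z.png",a)
P=pts(f["d"],f["K"],f["T"])
for u,v in((172,246),(247,291),(179,316),(361,237),(443,282)): print(P[v,u].round(3),P[v+12,u].round(3))
E
python3 z.py
```

```text
[ 0.566  0.351 -0.001] [0.537 0.348 0.008]
[0.456 0.174 0.001] [0.429 0.173 0.007]
[0.402 0.327 0.021] [0.374 0.331 0.004]
[ 0.574 -0.093  0.034] [ 0.545 -0.091  0.05 ]
[ 0.466 -0.263  0.083] [ 0.44  -0.271  0.049]
```

View pics/z.png

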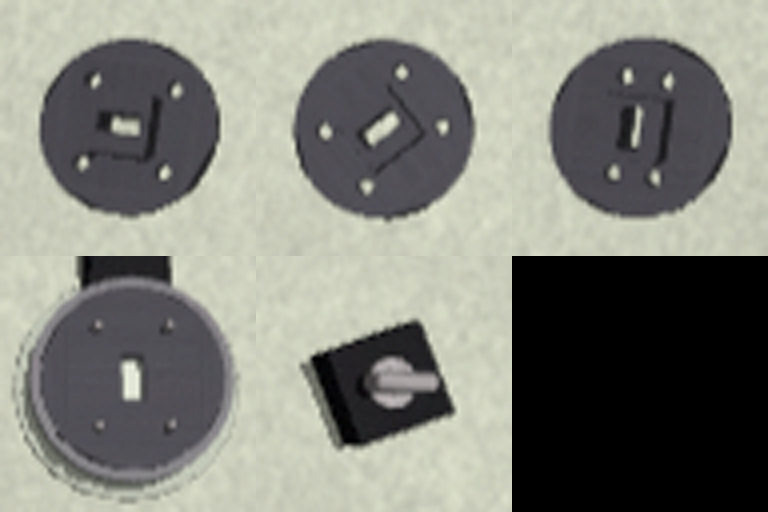

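The first flange has square holes (b) and the third has narrow ones (c). The middle one, at (247,291), has a side ratio of about 1.4, so it is the fitting flange a. Next I'll measure a, the drive and the screw.

```bash
cat > m.py <<'E'
from h import *
f=np.load("top0.npz");im=f["im"];K,T,d=f["K"],f["T"],f["d"];P=pts(d,K,T)
g=cv2.cvtColor(im,cv2.COLOR_BGR2GRAY)
def blobs(u,v,r,z,s=8):
    c=cv2.resize(g[v-r:v+r,u-r:u+r],None,fx=s,fy=s,interpolation=cv2.INTER_CUBIC)
    m=(c>125).astype(np.uint8); n,l,st,ce=cv2.connectedComponentsWithStats(m)
    o=[]
    for i in range(1,n):
        if 30<st[i,4]<8000:
            uv=(ce[i]+.5)/s-.5+[u-r,v-r]; o.append((st[i,4],uv.round(2).tolist(),ray(uv,K,T,z)[0,:2].round(4).tolist()))
    return o
print("A");[print(b) for b in blobs(247,291,20,.004)]
print("drive");[print(b) for b in blobs(361,237,21,.070)]
def disc(u,v,r,lo,hi,z):
    m=np.zeros_like(g);m[v-r:v+r,u-r:u+r]=((g>lo)&(g<hi))[v-r:v+r,u-r:u+r]*255
    c=max(cv2.findContours(m,0,2)[0],key=cv2.contourArea);e=cv2.fitEllipse(cv2.convexHull(c)); print("ell",e,ray(e[0],K,T,z)[0].round(4))
disc(247,291,32,-1,120,.006)
disc(361,237,25,-1,100,.054)
c=P[252:312,413:473].reshape(-1,3);w=c[c[:,2]>.072];mw=w[:,:2].mean(0);q=w[:,:2]-mw;print(len(w),mw,w[:,2].mean());U,S,V=np.linalg.svd(q);print("wing dir",V[0],np.degrees(np.arctan2(V[0,1],V[0,0])),np.ptp(q@V[0]),np.ptp(q@V[1]))
# wing brightest pixels
E
python3 m.py
python3 - <<'E'
from h import *
f=np.load("side0.npz");P=pts(f["d"],f["K"],f["T"]);c=P[330:385,310:375].reshape(-1,3)
w=c[c[:,2]>.06];print(len(w),w.min(0).round(3),w.max(0).round(3),w.mean(0).round(4)); w=w[w[:,2]>.072];V=np.linalg.svd(w[:,:2]-w[:,:2].mean(0))[2];print(w.mean(0),V[0])
im=f["im"];o=[cv2.resize(im[v-40:v+40,u-40:u+40],None,fx=5,fy=5,interpolation=2) for u,v in((355,280),(343,362))];cv2.imwrite("pics/z2.png",np.hstack(o))
E
```

```text
A
(np.int32(2196), [229.22, 273.33], [0.4983, 0.2148])
(np.int32(2020), [263.86, 273.17], [0.497, 0.1338])
(np.int32(178), [250.98, 276.7], [0.4894, 0.1639])
(np.int32(1315), [246.12, 290.58], [0.4573, 0.1754])
(np.int32(182), [261.36, 290.27], [0.4573, 0.1399])
(np.int32(221), [231.94, 291.52], [0.4558, 0.2085])
(np.int32(1998), [263.83, 307.88], [0.4165, 0.1346])
(np.int32(1607), [228.82, 308.08], [0.4177, 0.2158])
(np.int32(155), [242.35, 305.26], [0.4236, 0.1844])
drive
(np.int32(715), [340.8, 217.49], [0.614, -0.0463])
(np.int32(367), [380.35, 216.61], [0.614, -0.1343])
(np.int32(1976), [361.34, 235.76], [0.5721, -0.0908])
(np.int32(908), [379.71, 255.73], [0.5268, -0.13])
ell ((246.48692321777344, 290.7927551269531), (45.24858474731445, 45.979637145996094), 11.855340957641602) [0.4568 0.1743 0.006 ]
ell ((359.8897705078125, 236.65771484375), (50.63286590576172, 54.855186462402344), 43.02474594116211) [ 0.572  -0.0888  0.054 ]
100 [ 0.46181616 -0.21412379] 0.31504223191808356
wing dir [ 0.09712347 -0.99527234] -84.42644889147104 0.294965149666933 0.012193492296495896
178 [ 0.168 -0.856  0.06 ] [ 0.472 -0.263  0.965] [ 0.4419 -0.3286  0.1467]
[ 0.43510584 -0.34140756  0.17163716] [0.45983099 0.88800645]
```

View pics/z2.png

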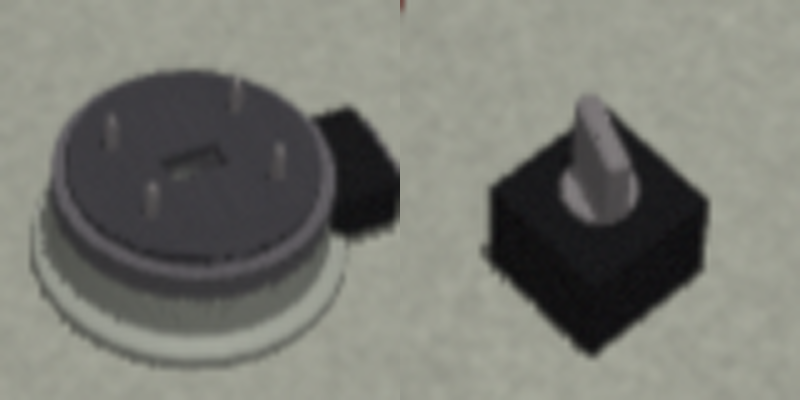

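```bash
cat > m2.py <<'E'
from h import *
f=np.load("top0.npz");im=f["im"];K,T,d=f["K"],f["T"],f["d"];P=pts(d,K,T)
g=cv2.cvtColor(im,cv2.COLOR_BGR2GRAY)
def tips(g,c,K,T,z,s=8,rad=5,th=12):
    for (u,v) in c:
        r=rad; p=cv2.resize(g[v-r:v+r+1,u-r:u+r+1],None,fx=s,fy=s,interpolation=2).astype(float)
        w=np.clip(p-np.median(p)-th,0,None); yy,xx=np.mgrid[:p.shape[0],:p.shape[1]]
        uv=np.array([(w*xx).sum(),(w*yy).sum()])/w.sum(); uv=(uv+.5)/s-.5+[u-r,v-r]
        print(uv.round(2),p.max(),np.median(p),ray(uv,K,T,z)[0].round(4))
print("top");tips(g,[(353,222),(371,222),(354,247),(372,246)],K,T,.069,rad=3)
# side tips: topmost end
f2=np.load("side0.npz");g2=cv2.cvtColor(f2["im"],6)
print("side");tips(g2,[(337,264),(362,257),(345,278),(371,270)],f2["K"],f2["T"],.062,rad=5)
for n,b in(("top",(252,312,413,473)),("side",(330,385,310,375))):
    F=np.load(n+"0.npz");Q=pts(F["d"],F["K"],F["T"]);a,b_,c,e=b;M=(Q[a:b_,c:e,2]>.070)&(F["d"][a:b_,c:e]>0);w=Q[a:b_,c:e][M]
    V=np.linalg.svd(w[:,:2]-w[:,:2].mean(0))[2][0];print(n,len(w),w.min(0).round(3),w.max(0).round(3),w.mean(0).round(4),V,"mid",((w.min(0)+w.max(0))/2).round(4))
# rack top / wing colour mask in top view
c=g[262:302,423:463];m=((c>110)&(c<200)).astype(np.uint8)
print(g[270:296:1,434:462:2])
E
python3 m2.py
```

```text
top
[353.18 221.61] 102.0 54.0 [ 0.6043 -0.0737  0.069 ]
[371.15 221.46] 95.0 54.0 [ 0.6038 -0.1136  0.069 ]
[353.68 246.65] 96.0 54.0 [ 0.5483 -0.0732  0.069 ]
[371.78 246.43] 97.0 54.0 [ 0.5479 -0.1132  0.069 ]
side
[333.73 260.74] 152.0 62.0 [ 0.5476 -0.061   0.062 ]
[362.9 253.4] 159.0 73.0 [ 0.612  -0.0648  0.062 ]
[345.29 277.61] 103.0 62.0 [ 0.5497 -0.1126  0.062 ]
[370.56 270.15] 97.0 62.0 [ 0.6053 -0.1137  0.062 ]
top 80 [ 0.463 -0.292  0.07 ] [ 0.473 -0.258  0.087] [ 0.4677 -0.2745  0.0814] [-0.02108929 -0.9997776 ] mid [ 0.4679 -0.2753  0.0788]
side 130 [ 0.461 -0.299  0.07 ] [ 0.472 -0.263  0.086] [ 0.4656 -0.2829  0.08  ] [-0.04283938 -0.99908197] mid [ 0.4665 -0.2811  0.0779]
[[137 108  56  15  22  24  23  22  21  26 140 136 141 143]
 [106  15  24  22  23  23  24  23  24  22 123 133 143 139]
 [ 17  24  23  22  26  23  23  24  24  22  76 136 141 137]
 [ 23  23  22  23  22  23  23  22  23  23  50 137 137 136]
 [ 23  23  23  23  23  22  22  22  22  22  32 135 134 135]
 [ 23  24  23  24  43  81  63  21  23  23  24 135 135 135]
 [ 24  24  24  30  89 120 103  61  23  23  23 1
[... 433 characters left out ...]
6  10  71  88  88  87  87  43  30  24  21  35 138]
 [ 24  25  15  72 119 119 117 115  39  24  21  22  28 139]
 [ 24  23  25  29 100 123 117  96  22  23  23  23  24 129]
 [ 24  22  23  23  48 101  94  47  22  23  21  23  22 101]
 [ 19  23  24  23  22  33  22  22  23  22  21  22  22  71]
 [ 10  25  22  22  23  21  23  21  22  22  22  22  54  97]
 [ 10  23  24  23  24  23  24  22  23  23  25  57 109 141]
 [  7  25  23  24  23  24  22  22  22  38  92 112 140 141]
 [  4  25  22  23  23  23  22  23  55  96 137 140 140 142]
 [  5  21  25  25  24  22  25  56 107 138 135 138 138 140]
 [  5  14  23  24  22  55  92 107 137 141 137 138 136 136]
 [  4  12  22  25  56 109 136 135 140 142 140 139 135 135]]
```

```bash
cat > go.py <<'E'
import sys
from h import *
# usage: go.py x y z jawdeg -> shift in tool axes, then turn about tool x needed (tool kept vertical)
s=observe();M=R.from_rotvec(s["ee_rot"]).as_matrix();t=np.array(sys.argv[1:4],float);a=np.radians(float(sys.argv[4]))
D=np.array([[0,np.cos(a),np.sin(a)],[0,np.sin(a),-np.cos(a)],[-1,0,0]])
print("clk",s["clock"],"pos",s["position"].round(4),"jaw",np.degrees(np.arctan2(M[1,1],M[0,1])).round(2),"w",round(s["width"],3),"F",s["force"].round(1),"q",s["joints"].round(2))
print("shift",(M.T@(t-s["position"])).round(4),"turn",R.from_matrix(M.T@D).as_rotvec().round(4))
E
python3 -m handwheel '[[1,0,-0.031,0.0374,0,0,0],[1,0,-0.031,0.0374,0,0,0],[1,0,-0.031,0.0374,0,0,0],[1,0,-0.031,0.0374,0,0,0],[1,0,-0.031,0.0374,0,0,0],[1,0,-0.031,0.0374,0,0,0],[1,0,-0.031,0.0374,0,0,0],[1,0,-0.031,0.0374,0,0,0],[1,0,-0.031,0.0374,0,0,0],[1,0,-0.031,0.0374,0,0,0]]' 30; python3 go.py .4565 .1742 .07 37.1
```

```text
clock: 1.1
position: [0.4572, 0.1727, 0.2267]
ee_rot: [0.263, 1.555, -0.263]
force: [0.5, 0.9, -0.6]
width: 0.999
clk 1.1 pos [0.4572 0.1727 0.2267] jaw 70.82 w 0.999 F [ 0.5  0.9 -0.6] q [-0.67  0.21  0.24  1.91 -0.06  1.03  0.83]
shift [ 0.1567  0.0012 -0.0012] turn [ 5.885e-01 -1.000e-04 -1.000e-04]
```

```bash
python3 -m handwheel '[[1,0.03,0.0012,-0.0012,0.147,0,0],[1,0.03,0,0,0.147,0,0],[1,0.03,0,0,0.147,0,0],[1,0.03,0,0,0.147,0,0],[1,0.03,0,0,0,0,0],[1,0,0,0,0,0,0]]'; python3 go.py .4565 .1742 .0105 37.1
python3 - <<'E'
from h import *
t=[]
im,d,K,T=grab("top");t.append(cv2.resize(im[250:330,205:285],None,fx=5,fy=5,interpolation=2))
im,d,K,T=grab("side");t.append(cv2.resize(im[180:260,217:297],None,fx=5,fy=5,interpolation=2))
cv2.imwrite("pics/g1.png",np.clip(np.hstack(t)*1.4,0,255))
E
```

```text
clock: 1.7
position: [0.4534, 0.1751, 0.0737]
ee_rot: [0.716, 1.452, -0.725]
force: [-0.6, 0.3, 0.7]
width: 1.001
clk 1.7 pos [0.4534 0.1751 0.0737] jaw 37.15 w 1.001 F [-0.6  0.3  0.7] q [-0.7   0.42  0.29  2.09 -0.19  0.66  0.37]
shift [0.0632 0.0023 0.0026] turn [ 0.0009 -0.0007  0.0066][ WARN:0@7.351] global loadsave.cpp:1063 imwrite_ Unsupported depth image for selected encoder is fallbacked to CV_8U.
```

View pics/g1.png

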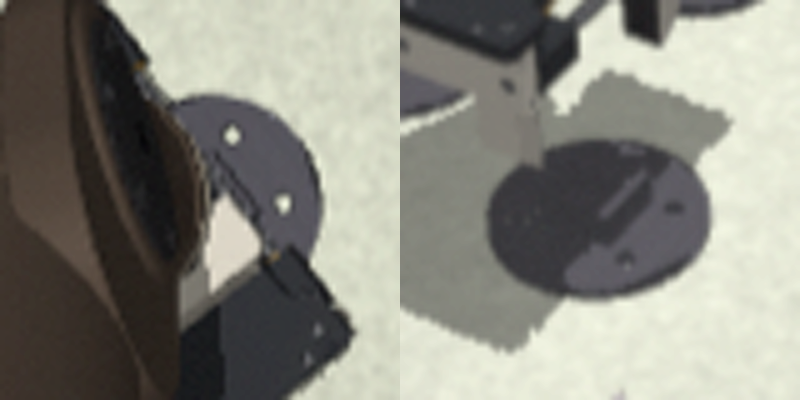

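The picture shows the open fingers either side of the hub, with the jaws across its long faces. I'll descend next.

```bash
python3 -m handwheel '[[1,0.02,0.0023,0.0026,0,0,0],[1,0.02,0,0,0,0,0],[1,0.015,0,0,0,0,0],[1,0,0,0,0,0,0]]'; python3 go.py .4565 .1742 .0105 37.1
```

```text
clock: 2.2
position: [0.4595, 0.1756, 0.022]
ee_rot: [0.72, 1.449, -0.72]
force: [-0.6, -0.1, -0.1]
width: 0.998
clk 2.2 pos [0.4595 0.1756 0.022 ] jaw 37.15 w 0.998 F [-0.6 -0.1 -0.1] q [-0.66  0.51  0.25  2.11 -0.24  0.54  0.41]
shift [ 0.0115 -0.0032 -0.0007] turn [ 0.0008 -0.0003  0.0001]
```

```bash
python3 -m handwheel '[[1,0.0115,-0.0032,-0.0007,0,0,0],[1,0,0,0,0,0,0],[1,0,0,0,0,0,0]]'; python3 go.py .4565 .1742 .0105 37.1
```

```text
clock: 2.5
position: [0.4572, 0.1744, 0.0116]
ee_rot: [0.721, 1.447, -0.719]
force: [-0.3, -0.2, -0.0]
width: 1.003
clk 2.5 pos [0.4572 0.1744 0.0116] jaw 37.13 w 1.003 F [-0.3 -0.2 -0. ] q [-0.65  0.53  0.24  2.13 -0.25  0.51  0.42]
shift [ 0.0011 -0.0007 -0.0002] turn [ 0.0005  0.0001 -0.0016]
```

Close, then lift.

```bash
python3 -m handwheel '[[0,0.0005,-0.0006,0,0,0,0],[0,0,0,0,0,0,0],[0,0,0,0,0,0,0],[0,0,0,0,0,0,0],[0,0,0,0,0,0,0],[0,0,0,0,0,0,0],[0,0,0,0,0,0,0]]' 40; python3 go.py .4565 .1742 .0105 37.1
```

```text
clock: 3.2
position: [0.4559, 0.1737, 0.0097]
ee_rot: [0.72, 1.448, -0.72]
force: [0.8, -0.3, -0.1]
width: 0.438
clk 3.2 pos [0.4559 0.1737 0.0097] jaw 37.12 w 0.438 F [ 0.8 -0.3 -0.1] q [-0.65  0.53  0.24  2.13 -0.25  0.5   0.42]
shift [-0.0008  0.0008 -0.    ] turn [ 0.0004 -0.      0.0001]
```

```bash
python3 -m handwheel '[[0,0,0,0,0,0,0],[0,0,0,0,0,0,0],[0,0,0,0,0,0,0],[0,-0.02,0,0,0,0,0],[0,-0.04,0,0,0,0,0],[0,-0.04,0,0,0,0,0],[0,-0.03,0,0,0,0,0],[0,0,0,0,0,0,0],[0,0,0,0,0,0,0]]'; python3 go.py .5761 -.0934 .14 89.5
```

```text
clock: 4.1
position: [0.4558, 0.1739, 0.1397]
ee_rot: [0.721, 1.448, -0.719]
force: [-0.1, 0.0, -2.8]
width: 0.39
clk 4.1 pos [0.4558 0.1739 0.1397] jaw 37.14 w 0.39 F [-0.1  0.  -2.8] q [-0.74  0.32  0.34  2.03 -0.14  0.81  0.33]
shift [-0.0004 -0.0655  0.2857] turn [-9.139e-01  2.000e-04 -9.000e-04]
```

```bash
python3 -m handwheel '[[0,0,-0.0094,0.0408,0,0,0],[0,0,-0.0094,0.0408,0,0,0],[0,0,-0.0094,0.0408,0,0,0],[0,0,-0.0094,0.0408,0,0,0],[0,0,-0.0094,0.0408,0,0,0],[0,0,-0.0094,0.0408,0,0,0],[0,0,-0.0094,0.0408,0,0,0],[0,0,0,0,-0.13,0,0],[0,0,0,0,-0.13,0,0],[0,0,0,0,-0.13,0,0]]'
python3 -m handwheel '[[0,0,0,0,-0.13,0,0],[0,0,0,0,-0.13,0,0],[0,0,0,0,-0.13,0,0],[0,0,0,0,-0.13,0,0],[0,0,0,0,0,0,0],[0,0,0,0,0,0,0]]'; python3 go.py .5761 -.0934 .11 89.5
```

```text
clock: 5.1
position: [0.5744, -0.094, 0.1371]
ee_rot: [0.414, 1.535, -0.415]
force: [-0.5, 0.7, -2.7]
width: 0.388
clock: 5.7
position: [0.5749, -0.0937, 0.1381]
ee_rot: [0.014, 1.573, -0.013]
force: [0.0, -0.4, -3.1]
width: 0.389
clk 5.7 pos [ 0.5749 -0.0937  0.1381] jaw 89.03 w 0.389 F [ 0.  -0.4 -3.1] q [-0.04  0.45  0.16  1.79 -0.09  0.9   1.71]
shift [0.0281 0.0003 0.0013] turn [-0.0082 -0.0026 -0.0005]
```

```bash
python3 -m handwheel '[[0,0.02,0.0003,0.0013,-0.008,-0.0026,0],[0,0.02,0,0,0,0,0],[0,0.01,0,0,0,0,0],[0,0,0,0,0,0,0],[0,0,0,0,0,0,0],[0,0,0,0,0,0,0]]'; python3 go.py .5761 -.0934 .088 89.5
python3 - <<'E'
from h import *
t=[]
im,d,K,T=grab("top");np.savez("top1.npz",im=im,d=d,K=K,T=T);t.append(cv2.resize(im[196:276,321:401],None,fx=5,fy=5,interpolation=2))
im,d,K,T=grab("side");np.savez("side1.npz",im=im,d=d,K=K,T=T);t.append(cv2.resize(im[220:300,315:395],None,fx=5,fy=5,interpolation=2))
cv2.imwrite("pics/g2.png",np.clip(np.hstack(t)*1.4,0,255).astype(np.uint8))
E
```

```text
clock: 6.3
position: [0.5779, -0.0935, 0.0906]
ee_rot: [0.004, 1.567, -0.004]
force: [0.6, 0.2, -3.3]
width: 0.387
clk 6.3 pos [ 0.5779 -0.0935  0.0906] jaw 89.68 w 0.387 F [ 0.6  0.2 -3.3] q [-0.03  0.51  0.14  1.83 -0.1   0.8   1.73]
shift [ 0.0026  0.0001 -0.0018] turn [0.0032 0.004  0.0001]
```

View pics/g2.png

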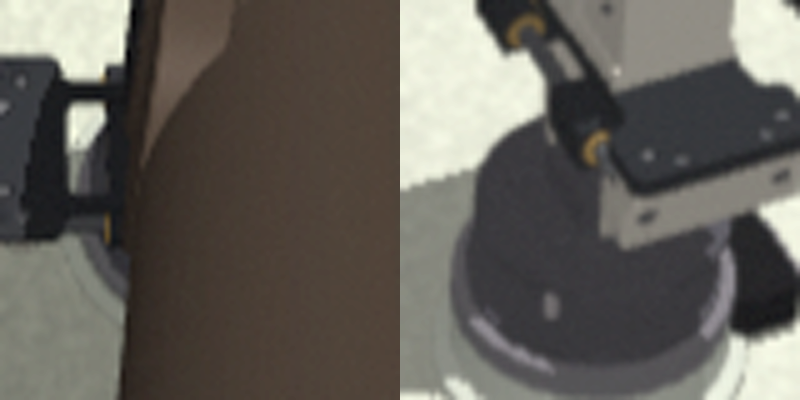

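Both views are mostly blocked by the arm. One stud shows at the front, clear below the flange rim. I'll correct the pose and lower it while watching force.

```bash
python3 -m handwheel '[[0,0.0015,0,-0.001,0.003,0.003,0],[0,0,0,0,0,0,0],[0,0,0,0,0,0,0],[0,0,0,0,0,0,0]]'; python3 go.py .5759 -.0934 .082 89.5;python3 -m handwheel '[[0,0,0,0,0,0,0],[0,0,0,0,0,0,0]]'; python3 go.py .5759 -.0934 .082 89.5
```

```text
clock: 6.8
position: [0.5763, -0.0934, 0.0883]
ee_rot: [0.006, 1.571, -0.006]
force: [-0.2, 1.1, -3.0]
width: 0.385
clk 6.8 pos [ 0.5763 -0.0934  0.0883] jaw 89.55 w 0.385 F [-0.2  1.1 -3. ] q [-0.03  0.52  0.14  1.84 -0.1   0.8   1.73]
shift [ 0.0063  0.     -0.0004] turn [ 0.0008 -0.0003 -0.    ]
clock: 7.0
position: [0.5762, -0.0934, 0.0882]
ee_rot: [0.006, 1.571, -0.006]
force: [-0.1, 0.4, -2.4]
width: 0.384
clk 7.0 pos [ 0.5762 -0.0934  0.0882] jaw 89.55 w 0.384 F [-0.1  0.4 -2.4] q [-0.03  0.52  0.14  1.84 -0.1   0.8   1.73]
shift [ 0.0062  0.     -0.0003] turn [ 0.0009 -0.0003 -0.    ]
```

Settled on target. Lowering to 3 mm below the stud tops.

```bash
python3 -m handwheel '[[0,0.004,0,0,0,0,0],[0,0.004,0,0,0,0,0],[0,0.003,0,0,0,0,0],[0,0,0,0,0,0,0],[0,0,0,0,0,0,0]]'; python3 go.py .5759 -.0934 .0637 89.5
```

```text
clock: 7.5
position: [0.5758, -0.0936, 0.0769]
ee_rot: [0.006, 1.572, -0.007]
force: [-0.9, -1.4, -3.0]
width: 0.391
clk 7.5 pos [ 0.5758 -0.0936  0.0769] jaw 89.53 w 0.391 F [-0.9 -1.4 -3. ] q [-0.03  0.53  0.14  1.85 -0.1   0.77  1.73]
shift [0.0132 0.0002 0.0001] turn [ 0.0005 -0.0014  0.0001]
```

```bash
python3 -m handwheel '[[0,0.003,0,0,0,0,0],[0,0.003,0,0,0,0,0],[0,0.002,0,0,0,0,0],[0,0,0,0,0,0,0],[0,0,0,0,0,0,0]]'; python3 go.py .5759 -.0934 .0637 89.5
```

```text
clock: 8.0
position: [0.5754, -0.0941, 0.0687]
ee_rot: [0.006, 1.573, -0.007]
force: [-2.6, -3.9, -3.4]
width: 0.39
clk 8.0 pos [ 0.5754 -0.0941  0.0687] jaw 89.51 w 0.39 F [-2.6 -3.9 -3.4] q [-0.03  0.54  0.14  1.85 -0.1   0.76  1.73]
shift [0.005  0.0007 0.0005] turn [ 0.0002 -0.0019  0.0006]
```

Studs are engaged. The side force says to shift slightly toward −x and −y.

```bash
python3 -m handwheel '[[0,0.002,-0.0008,-0.0006,0,0,0],[0,0.002,0,0,0,0,0],[0,0.0015,0,0,0,0,0],[0,0,0,0,0,0,0],[0,0,0,0,0,0,0]]'; python3 go.py .5750 -.0944 .0637 89.5
```

```text
clock: 8.5
position: [0.5755, -0.0942, 0.0637]
ee_rot: [0.006, 1.571, -0.006]
force: [-4.8, -2.2, 2.0]
width: 0.39
clk 8.5 pos [ 0.5755 -0.0942  0.0637] jaw 89.55 w 0.39 F [-4.8 -2.2  2. ] q [-0.03  0.55  0.14  1.86 -0.11  0.74  1.73]
shift [ 0.     -0.0002 -0.0005] turn [ 0.0009 -0.0006 -0.    ]
```

Fz shows it seated at z=0.0637, the expected height. Press lightly, release and lift.

```bash
python3 -m handwheel '[[0,0.001,0,-0.0006,0,0,0],[0,0,0,0,0,0,0],[0.8,-0.0005,0,0,0,0,0],[0.8,0,0,0,0,0,0],[0.8,0,0,0,0,0,0],[0.8,0,0,0,0,0,0],[0.8,-0.02,0,0,0,0,0],[0.8,-0.04,0,0,0,0,0],[0.8,-0.04,0,0,0,0,0],[0.8,0,0,0,0,0,0]]'; python3 go.py .467 -.277 .16 0
```

```text
clock: 9.5
position: [0.5785, -0.0946, 0.1686]
ee_rot: [0.006, 1.562, -0.007]
force: [-0.3, -0.1, 0.2]
width: 0.802
clk 9.5 pos [ 0.5785 -0.0946  0.1686] jaw 89.55 w 0.802 F [-0.3 -0.1  0.2] q [-0.05  0.42  0.16  1.76 -0.08  0.96  1.71]
shift [ 0.0077 -0.1833 -0.1101] turn [ 1.5629  0.0073 -0.0066]
```

```bash
python3 -m handwheel '[[0.5,0,-0.0367,-0.022,0,0,0],[0.5,0,-0.0367,-0.022,0,0,0],[0.5,0,-0.0367,-0.022,0,0,0],[0.5,0,-0.0367,-0.022,0,0,0],[0.5,0,-0.0367,-0.022,0,0,0],[0.5,0,0,0,0.142,0,0],[0.5,0,0,0,0.142,0,0],[0.5,0,0,0,0.142,0,0],[0.5,0,0,0,0.142,0,0],[0.5,0,0,0,0.142,0,0]]'
python3 -m handwheel '[[0.5,0,0,0,0.142,0,0],[0.5,0,0,0,0.142,0,0],[0.5,0,0,0,0.142,0,0],[0.5,0,0,0,0.142,0,0],[0.5,0,0,0,0.142,0,0],[0.5,0,0,0,0.13,0,0],[0.5,0,0,0,0,0,0]]'; python3 go.py .467 -.277 .11 1.5
cat > v.py <<'E'
import sys
from h import *
k,u1,v1,u2,v2=sys.argv[1],*map(int,sys.argv[2:6]);t=[]
for n,u,v in(("top",u1,v1),("side",u2,v2)):
    im,d,K,T=grab(n);np.savez(n+k+".npz",im=im,d=d,K=K,T=T);t.append(cv2.resize(im[v-40:v+40,u-40:u+40],None,fx=5,fy=5,interpolation=2))
cv2.imwrite(f"pics/v{k}.png",np.clip(np.hstack(t)*1.4,0,255).astype(np.uint8))
E
python3 v.py 2 361 237 355 275
```

```text
clock: 10.5
position: [0.4636, -0.2767, 0.1628]
ee_rot: [0.566, 1.496, -0.566]
force: [-0.2, 0.4, 0.3]
width: 0.499
clock: 11.2
position: [0.4637, -0.2766, 0.1627]
ee_rot: [1.2, 1.215, -1.202]
force: [0.3, 0.5, 0.2]
width: 0.502
clk 11.2 pos [ 0.4637 -0.2766  0.1627] jaw 0.64 w 0.502 F [0.3 0.5 0.2] q [ 0.    0.4   0.59  1.9  -0.27  0.93  0.73]
shift [0.0527 0.0034 0.0005] turn [-0.0149  0.0001  0.001 ]
```

View pics/v2.png

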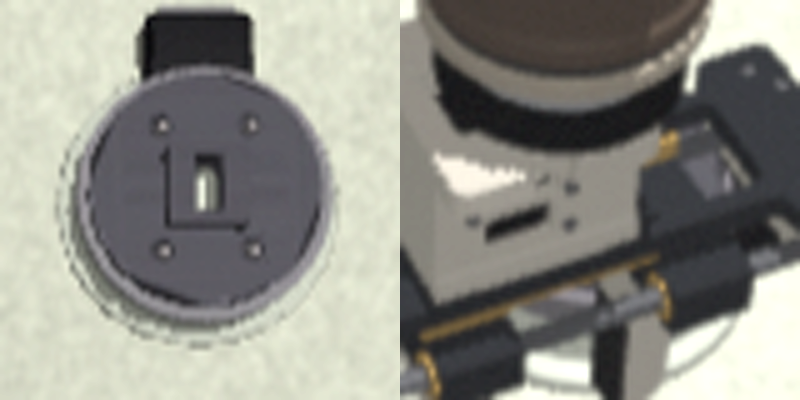

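All four studs show through the flange and the slot lines up, so it is seated. Now I'll refine the wing position from the first pictures.

```bash
python3 - <<'E'
from h import *
f=np.load("top0.npz");K,T=f["K"],f["T"];g=cv2.cvtColor(f["im"],6)
print(g[278:284,436:460]);print(ray([(440.8,280.8),(456.2,280.8)],K,T,.084).round(4))
f=np.load("side0.npz");im=cv2.resize(f["im"][335:380,325:365],None,fx=14,fy=13,interpolation=2)
cv2.imwrite("pics/w.png",np.clip(im*1.5,0,255).astype(np.uint8))
E
```

```text
[[ 25  23  23  36  86 106 108 103  96 108 106 103 100 102  49  35  34  34
   32  29  69 139 139 137]
 [ 23  19  29  41  69  75  96  94 100  97  97  94  88  88  86  74  74  75
   73  68  47 121 136 135]
 [ 17  11  38  44  45  68 104 110 112 110 110 110 110 108 108 107 106 106
  105 103  67  70 135 137]
 [ 10  11  43  43  44  71 101 106 107 109 109 110 111 113 111 112 111 112
  111 111  80  35 120 140]
 [  9  11  38  44  45  62  87  91  92  95  97  97  99 103 103 104 104 104
  105 106  66  28  87 141]
 [  8   7  21  39  51  52  63  64  66  68  74  75  76  74  74  74  75  73
   74  74  30  27  72 140]]
[[ 0.4685 -0.2586  0.084 ]
 [ 0.4678 -0.2918  0.084 ]]
```

View pics/w.png

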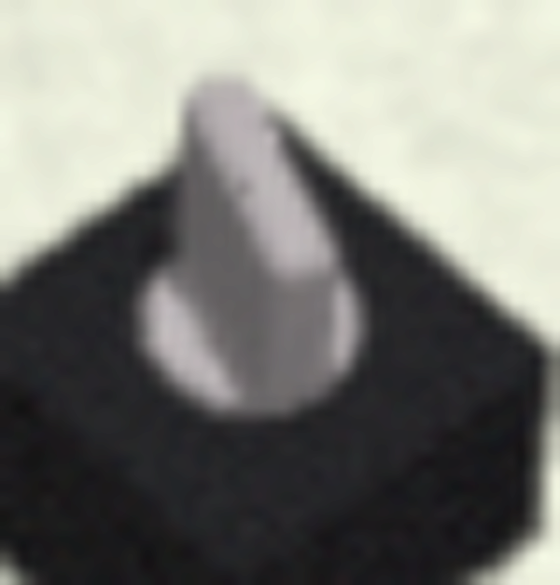

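```bash
python3 - <<'E'
from h import *
f=np.load("side0.npz");print(ray([(340.8,341.3),(346.6,356),(343.7,348.7)],f["K"],f["T"],.084).round(4))
E
python3 go.py .4670 -.2765 .10 1.5
```

```text
[[ 0.4689 -0.2662  0.084 ]
 [ 0.4652 -0.2985  0.084 ]
 [ 0.467  -0.2826  0.084 ]]
clk 11.3 pos [ 0.4636 -0.2767  0.1629] jaw 0.98 w 0.5 F [-0.1  0.1 -0.3] q [ 0.    0.4   0.59  1.9  -0.27  0.93  0.74]
shift [ 0.0629  0.0034 -0.0001] turn [-0.009   0.0001  0.0008]
```

```bash
python3 - <<'E'
from h import *
s=np.load("side0.npz");t=np.load("top0.npz")
print("collar side",ray([(343.1,361.2)],s["K"],s["T"],.050).round(4),"top",ray([(444.9,281.2)],t["K"],t["T"],.050).round(4))
g=cv2.cvtColor(s["im"],6);g2=cv2.cvtColor(t["im"],6)
for n,f,b in(("top",t,(258,306,418,468)),("side",s,(330,395,315,370))):
    a,b_,c,e=b;G=cv2.cvtColor(f["im"],6)[a:b_,c:e];P=pts(f["d"],f["K"],f["T"])[a:b_,c:e]
    m=(P[...,2]>.040)&(P[...,2]<.051)&(G<60)&(f["d"][a:b_,c:e]>0); w=P[m][:,:2].astype(np.float32);print(n,len(w),cv2.minAreaRect(w),"z",np.median(P[m][:,2]))
    m=(P[...,2]>.078)&(P[...,2]<.2)&(f["d"][a:b_,c:e]>0);w=P[m];print(w[:,:2].min(0),w[:,:2].max(0),np.median(w[:,2]))
E
```

```text
collar side [[ 0.4662 -0.2847  0.05  ]] top [[ 0.4683 -0.276   0.05  ]]
top 450 ((0.46800321340560913, -0.2752975523471832), (0.05436422675848007, 0.05661105737090111), 18.078556060791016) z 0.04456027736623669
[ 0.46314239 -0.29222134] [ 0.47243834 -0.25989088] 0.08199912055198966
side 595 ((0.46665868163108826, -0.280651718378067), (0.057845279574394226, 0.058418240398168564), 18.707622528076172) z 0.044846708149727466
[ 0.46122896 -0.29724029] [ 0.47183926 -0.26412599] 0.08204021682401408
```

The side camera is about 5 mm off in y against the top camera. The top one agreed with the robot at both the flange and the drive, so I'll trust it.

```bash
python3 -m handwheel '[[0.5,0.03,0.0034,0,0.035,0,0],[0.5,0.03,0,0,0,0,0],[0.5,0,0,0,0,0,0],[0.5,0,0,0,0,0,0],[0.5,0,0,0,0,0,0]]';python3 go.py .4670 -.2765 .054 -1.5; python3 v.py 3 443 275 343 350
```

```text
clock: 11.8
position: [0.4676, -0.2775, 0.1046]
ee_rot: [1.225, 1.198, -1.224]
force: [-0.2, 0.5, 1.5]
width: 0.501
clk 11.8 pos [ 0.4676 -0.2775  0.1046] jaw -1.22 w 0.501 F [-0.2  0.5  1.5] q [ 0.04  0.48  0.55  1.95 -0.34  0.81  0.76]
shift [ 0.0506 -0.0007 -0.001 ] turn [ 0.0049  0.0007 -0.0013]
```

View pics/v3.png

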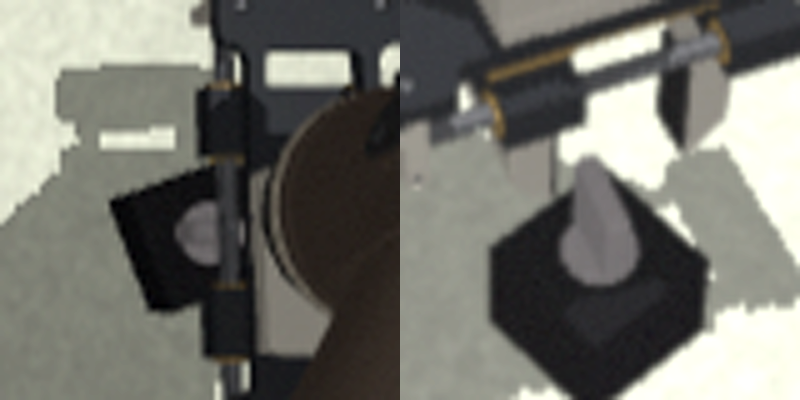

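The fingers straddle the wing. Descend, then close.

```bash
python3 -m handwheel '[[0.5,0.025,-0.0007,-0.001,0,0,0],[0.5,0.02,0,0,0,0,0],[0.5,0.005,0,0,0,0,0],[0.5,0,0,0,0,0,0],[0.5,0,0,0,0,0,0],[0.5,0,0,0,0,0,0]]';python3 go.py .4670 -.2765 .0540 -1.5
```

```text
clock: 12.5
position: [0.467, -0.2762, 0.0544]
ee_rot: [1.226, 1.197, -1.225]
force: [-0.4, -0.2, 0.3]
width: 0.501
clk 12.5 pos [ 0.467  -0.2762  0.0544] jaw -1.26 w 0.501 F [-0.4 -0.2  0.3] q [ 0.08  0.55  0.5   1.99 -0.4   0.7   0.81]
shift [ 0.0004 -0.      0.0003] turn [ 0.0042  0.0006 -0.0013]
```

```bash
python3 -m handwheel '[[0,0,0,0,0,0,0],[0,0,0,0,0,0,0],[0,0,0,0,0,0,0],[0,0,0,0,0,0,0],[0,0,0,0,0,0,0],[0,0,0,0,0,0,0],[0,0,0,0,0,0,0],[0,0,0,0,0,0,0]]' 30;python3 go.py .4670 -.2765 .0540 -1.5;python3 -m handwheel '[[0,0,0,0,0,0,0],[0,-0.01,0,0,0,0,0],[0,-0.03,0,0,0,0,0],[0,-0.04,0,0,0,0,0],[0,-0.04,0,0,0,0,0],[0,-0.01,0,0,0,0,0],[0,0,0,0,0,0,0],[0,0,0,0,0,0,0]]';python3 go.py .5752 -.0944 .18 89.5
```

```text
clock: 13.3
position: [0.4663, -0.2758, 0.0533]
ee_rot: [1.225, 1.199, -1.226]
force: [0.3, 0.2, 1.0]
width: 0.109
clk 13.3 pos [ 0.4663 -0.2758  0.0533] jaw -1.26 w 0.109 F [0.3 0.2 1. ] q [ 0.08  0.55  0.5   1.99 -0.4   0.7   0.81]
shift [-0.0007  0.0007  0.0007] turn [ 0.0041 -0.      0.0003]
clock: 14.1
position: [0.4659, -0.2752, 0.1825]
ee_rot: [1.225, 1.2, -1.226]
force: [0.5, -0.0, -1.4]
width: 0.106
clk 14.1 pos [ 0.4659 -0.2752  0.1825] jaw -1.25 w 0.106 F [ 0.5 -0.  -1.4] q [-0.02  0.38  0.61  1.87 -0.26  0.97  0.69]
shift [ 0.0025  0.1054 -0.1832] turn [-1.5839e+00 -1.6000e-03  4.0000e-04]
```

```bash
python3 -m handwheel '[[0,0,0.0211,-0.0366,0,0,0],[0,0,0.0211,-0.0366,0,0,0],[0,0,0.0211,-0.0366,0,0,0],[0,0,0.0211,-0.0366,0,0,0],[0,0,0.021,-0.0366,0,0,0],[0,0,0,0,-0.144,0,0],[0,0,0,0,-0.144,0,0],[0,0,0,0,-0.144,0,0],[0,0,0,0,-0.144,0,0],[0,0,0,0,-0.144,0,0]]'
python3 -m handwheel '[[0,0,0,0,-0.144,0,0],[0,0,0,0,-0.144,0,0],[0,0,0,0,-0.144,0,0],[0,0,0,0,-0.144,0,0],[0,0,0,0,-0.144,0,0],[0,0,0,0,-0.144,0,0],[0,0,0,0,0,0,0],[0,0,0,0,0,0,0]]'; python3 go.py .5752 -.0944 .135 89.5
```

```text
clock: 15.1
position: [0.5745, -0.0949, 0.181]
ee_rot: [0.676, 1.467, -0.679]
force: [-0.1, -0.5, -1.4]
width: 0.106
clock: 15.9
position: [0.5749, -0.0952, 0.1818]
ee_rot: [0.011, 1.574, -0.01]
force: [-0.0, 0.7, -1.4]
width: 0.103
clk 15.9 pos [ 0.5749 -0.0952  0.1818] jaw 89.23 w 0.103 F [-0.   0.7 -1.4] q [-0.06  0.41  0.18  1.75 -0.09  1.    1.71]
shift [0.0468 0.0008 0.0004] turn [-0.0047 -0.0029 -0.0005]
```

```bash
python3 -m handwheel '[[0,0.02,0.0008,0,-0.0047,-0.0029,0],[0,0.02,0,0,0,0,0],[0,0.004,0,0,0,0,0],[0,0,0,0,0,0,0],[0,0,0,0,0,0,0]]'; python3 go.py .5748 -.0944 .128 89.5; python3 v.py 4 361 237 355 255
```

```text
clock: 16.4
position: [0.5762, -0.0944, 0.1398]
ee_rot: [0.004, 1.568, -0.004]
force: [-0.0, -0.3, -0.3]
width: 0.106
clk 16.4 pos [ 0.5762 -0.0944  0.1398] jaw 89.69 w 0.106 F [-0.  -0.3 -0.3] q [-0.05  0.45  0.17  1.79 -0.1   0.9   1.73]
shift [ 0.0118  0.     -0.0015] turn [0.0034 0.0032 0.0001]
```

View pics/v4.png

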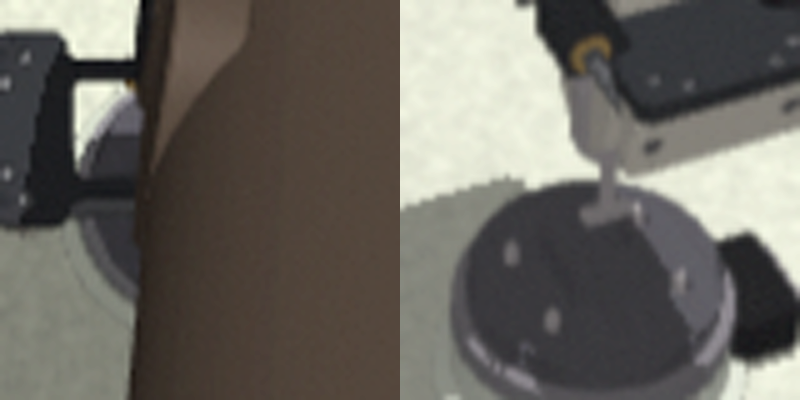

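```bash
python3 - <<'E'
from h import *
s=np.load("side4.npz");c=lambda a,b:(315+(a-400)/5,215+b/5)
print(ray([c(608,211)],s["K"],s["T"],.0925).round(4),ray([c(512,253),c(640,212),c(552,320),c(681,280)],s["K"],s["T"],.066).mean(0).round(4))
E
python3 -m handwheel '[[0,0.005,0,-0.0008,0.0034,0.0032,0],[0,0,0,0,0,0,0],[0,0,0,0,0,0,0],[0,0,0,0,0,0,0]]'; python3 go.py .5748 -.0944 .128 89.5
```

```text
[[ 0.5808 -0.0964  0.0925]] [ 0.5756 -0.0994  0.066 ]
clock: 16.9
position: [0.5751, -0.0944, 0.1343]
ee_rot: [0.006, 1.571, -0.006]
force: [0.7, -0.8, -2.1]
width: 0.11
clk 16.9 pos [ 0.5751 -0.0944  0.1343] jaw 89.56 w 0.11 F [ 0.7 -0.8 -2.1] q [-0.05  0.46  0.17  1.8  -0.1   0.89  1.73]
shift [ 0.0063 -0.     -0.0003] turn [ 0.0011 -0.0005 -0.    ]
```

```bash
python3 - <<'E'
from h import *
im,d,K,T=grab("side");np.savez("side5.npz",im=im,d=d,K=K,T=T)
cv2.imwrite("pics/f.png",np.clip(cv2.resize(im[235:290,325:385],None,fx=10,fy=10,interpolation=2)*1.8,0,255).astype(np.uint8))
E
```

```text
(no output)
```

View pics/f.png

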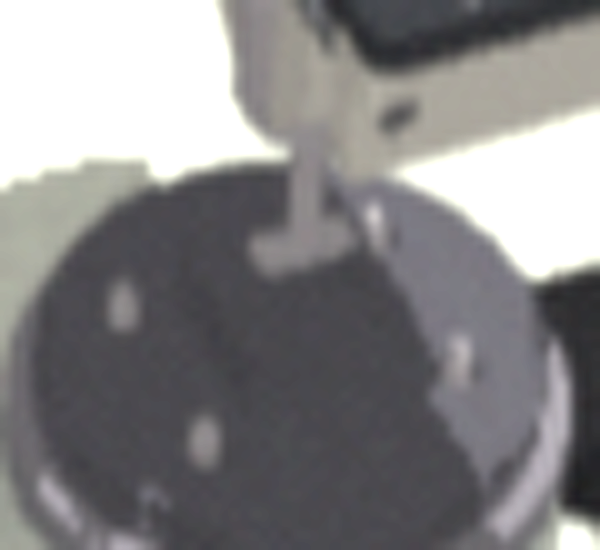

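```bash
python3 - <<'E'
from h import *
s=np.load("side5.npz");c=lambda a,b:(325+(a+.5)/10-.5,235+(b+.5)/10-.5)
for z in(.086,.088,.090):print(ray([c(301,252)],s["K"],s["T"],z).round(4))
print(ray([c(123,307),c(377,222),c(205,443),c(459,363)],s["K"],s["T"],.066).round(4))
E
```

```text
[[ 0.5772 -0.0956  0.086 ]]
[[ 0.5762 -0.0974  0.088 ]]
[[ 0.5753 -0.0991  0.09  ]]
[[ 0.5465 -0.0785  0.066 ]
 [ 0.6046 -0.0766  0.066 ]
 [ 0.5462 -0.1188  0.066 ]
 [ 0.6023 -0.1186  0.066 ]]
```

The foot sits about 1.3 mm too far in +x relative to the studs. Correct that and lower.

```bash
python3 -m handwheel '[[0,0.003,0,-0.0012,0.001,0,0],[0,0.003,0,0,0,0,0],[0,0.003,0,0,0,0,0],[0,0.003,0,0,0,0,0],[0,0,0,0,0,0,0],[0,0,0,0,0,0,0]]'; python3 go.py .5739 -.0944 .0873 89.5
```

```text
clock: 17.55
position: [0.5738, -0.0944, 0.1221]
ee_rot: [0.007, 1.572, -0.007]
force: [-0.2, -0.3, -0.8]
width: 0.109
clk 17.55 pos [ 0.5738 -0.0944  0.1221] jaw 89.51 w 0.109 F [-0.2 -0.3 -0.8] q [-0.05  0.47  0.17  1.81 -0.1   0.87  1.73]
shift [ 0.0348 -0.      0.0001] turn [ 0.0001 -0.0009 -0.    ]
```

The foot is in the hub slot (bottom at about 0.073) with no resistance. Continue down.

```bash
python3 -m handwheel '[[0,0.005,0,0,0,0,0],[0,0.005,0,0,0,0,0],[0,0.004,0,0,0,0,0],[0,0,0,0,0,0,0],[0,0,0,0,0,0,0]]'; python3 go.py .5739 -.0944 .0873 89.5
```

```text
clock: 18.05
position: [0.5737, -0.0943, 0.108]
ee_rot: [0.007, 1.572, -0.007]
force: [0.5, -0.2, -0.8]
width: 0.11
clk 18.05 pos [ 0.5737 -0.0943  0.108 ] jaw 89.51 w 0.11 F [ 0.5 -0.2 -0.8] q [-0.05  0.49  0.16  1.83 -0.1   0.84  1.73]
shift [ 0.0207 -0.0001  0.0002] turn [ 0.0001 -0.0011 -0.    ]
```

```bash
python3 -m handwheel '[[0,0.005,0,0,0,0,0],[0,0.005,0,0,0,0,0],[0,0.005,0,0,0,0,0],[0,0.003,0,0,0,0,0],[0,0,0,0,0,0,0],[0,0,0,0,0,0,0]]'; python3 go.py .5739 -.0944 .0873 89.5
```

```text
clock: 18.65
position: [0.5738, -0.0943, 0.0902]
ee_rot: [0.007, 1.572, -0.007]
force: [0.3, -0.8, -0.7]
width: 0.103
clk 18.65 pos [ 0.5738 -0.0943  0.0902] jaw 89.51 w 0.103 F [ 0.3 -0.8 -0.7] q [-0.04  0.51  0.16  1.84 -0.11  0.8   1.74]
shift [ 0.0029 -0.0001  0.0001] turn [ 0.0001 -0.0008 -0.    ]
```

```bash
python3 -m handwheel '[[0,0.0015,0,0,0,0,0],[0,0.0015,0,0,0,0,0],[0,0.0005,0,0,0,0,0],[0,0,0,0,0,0,0],[0,0,0,0,0,0,0]]'; python3 go.py .5739 -.0944 .0873 89.5
```

```text
clock: 19.15
position: [0.574, -0.0944, 0.0873]
ee_rot: [0.007, 1.571, -0.007]
force: [-1.9, 0.2, 4.9]
width: 0.11
clk 19.15 pos [ 0.574  -0.0944  0.0873] jaw 89.51 w 0.11 F [-1.9  0.2  4.9] q [-0.04  0.52  0.16  1.84 -0.11  0.79  1.74]
shift [-0.     -0.     -0.0001] turn [ 0.0001 -0.     -0.0001]
```

The collar is on the hub: Fz is +5 N at the predicted height. Ease off slightly and make the quarter turn.

```bash
python3 -m handwheel '[[0,-0.0004,0,0,0,0,0],[0,0,0,0,0.1428,0,0],[0,0,0,0,0.1428,0,0],[0,0,0,0,0.1428,0,0],[0,0,0.0004,0,0.1428,0,0],[0,0,0.0004,0,0.1428,0,0],[0,0,0.0005,0,0.1428,0,0],[0,0,0.0004,0,0.1428,0,0],[0,0,0,0,0.1428,0,0]]'; python3 go.py .5752 -.0932 .0873 -0.5
python3 -m handwheel '[[0,0,0,0,0.1428,0,0],[0,0,0,0,0.1428,0,0],[0,0,0,0,0.1428,0,0],[0,0,0,0,0,0,0],[0,0,0,0,0,0,0]]'; python3 go.py .5752 -.0932 .0873 -0.5
```

```text
clock: 20.05
position: [0.5753, -0.0929, 0.0873]
ee_rot: [0.899, 1.377, -0.899]
force: [0.7, -0.3, -0.0]
width: 0.11
clk 20.05 pos [ 0.5753 -0.0929  0.0873] jaw 23.74 w 0.11 F [ 0.7 -0.3 -0. ] q [-0.26  0.55  0.47  1.86 -0.33  0.81  0.8 ]
shift [ 0.     -0.0002  0.0002] turn [ 4.23e-01  1.00e-04 -2.00e-04]
clock: 20.55
position: [0.5752, -0.0929, 0.0873]
ee_rot: [1.212, 1.207, -1.212]
force: [0.9, 0.2, 2.2]
width: 0.109
clk 20.55 pos [ 0.5752 -0.0929  0.0873] jaw -0.24 w 0.109 F [0.9 0.2 2.2] q [-0.34  0.57  0.59  1.87 -0.42  0.83  0.46]
shift [-0.     -0.      0.0003] turn [0.0046 0.0003 0.    ]
```

Turned with little force. Release, lift and move back out of the view.

```bash
python3 -m handwheel '[[0.3,0,0,0,0,0,0],[0.4,0,0,0,0,0,0],[0.4,0,0,0,0,0,0],[0.4,0,0,0,0,0,0],[0.4,-0.02,0,0,0,0,0],[0.4,-0.04,0,0,0,0,0],[0.4,-0.04,0,0,0,0,0],[0.4,-0.04,0,0,0,0,0]]'
python3 -m handwheel '[[0.4,-0.02,0,-0.04,0,0,0],[0.4,0,0,-0.045,0,0,0],[0.4,0,0,-0.045,0,0,0],[0.4,0,0,-0.045,0,0,0],[0.4,0,0,-0.045,0,0,0],[0.4,0,0,-0.04,0,0,0],[0.4,0,0,0,0,0,0],[0.4,0,0,0,0,0,0]]'; python3 go.py .5752 .2 .2 0; python3 v.py 6 361 237 355 255
```

```text
clock: 21.35
position: [0.5745, -0.0932, 0.2285]
ee_rot: [1.215, 1.206, -1.217]
force: [1.1, 0.4, 0.8]
width: 0.399
clock: 22.15
position: [0.5768, 0.1679, 0.2467]
ee_rot: [1.213, 1.207, -1.215]
force: [0.5, -1.5, 0.5]
width: 0.4
clk 22.15 pos [0.5768 0.1679 0.2467] jaw -0.34 w 0.4 F [ 0.5 -1.5  0.5] q [-0.82  0.42  0.65  1.64 -0.28  1.17 -0.11]
shift [ 0.0467 -0.0018 -0.0321] turn [-0.0059  0.0006  0.0012]
```

View pics/v6.png

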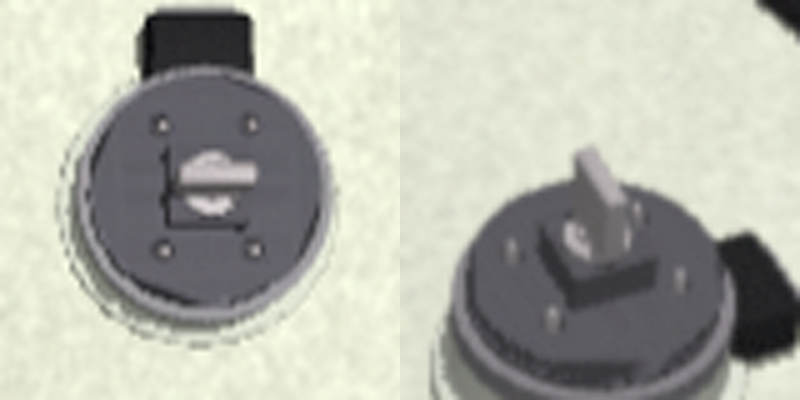

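The flange is flush with four studs showing, the collar is on the hub and the wing is crosswise to the slot. I'll check the bystanders against the first picture, then hand in.

```bash
python3 - <<'E'
from h import *
a=np.load("top0.npz")["im"];b=np.load("top6.npz")["im"]
for n,(u,v,r) in dict(b=(172,246,24),c=(179,316,24),bottle=(453,197,22),driver=(345,300,44)).items():
    D=np.abs(a[v-r:v+r,u-r:u+r].astype(int)-b[v-r:v+r,u-r:u+r]).max(2);print(n,(D>50).sum())
print(sign_off())
E
```

```text
b 760
c 694
bottle 0
driver 0
the job is handed in; nothing more can be done
None
```

The job is done and handed in at about 22 s on the robot's clock. Flange a (the 56 x 40 mm hole pattern) is seated hub up on all four studs and released. The thumbscrew is through both slots with its collar on the hub, turned a quarter turn and let go.

**Last picture:** all four studs stand proud of the flush flange, and the wing stands crosswise to the slot. The foot can't be seen, and I did no pull test of the lock. That it is locked rests on the collar height, which matched the prediction at z = 0.0873 with about 5 N of contact. The jaws also turned 90° with little force.

**Bystanders:** the bottle and screwdriver areas match the first picture exactly. The check on flanges b and c failed: about 700 pixels differ in each area. The parked arm or its shadow over that side may explain it, but I didn't confirm this. Nothing was commanded to touch either flange.

**Cameras:** the side camera read about 5 mm off in y against the top camera. I used the top camera for positions, and the side one only for relative offsets.

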